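# Load the stopper tumbler and hold its drive engaged

### The job

Pick up the small sorter tray by its grip fin and tip the three stoppers off it into the tumbler's open bowl, then set the empty tray back down flat on the bench and let go of it. Then push the post of the tumbler's sprung tensioner arm towards the bowl, past the ratchet click and on until the idler roller comes up to the rubber drive ring under the bowl, and finish while still holding it pressed there: your push, not the pawl, must be carrying the spring. Leave the amber bottle where it stands.

Things in the scene. Friction and masses are not known exactly. Their poses are not given: they have to be found in the camera images.
- tumbler: Parts tumbler, fixed: grey base plate 270 x 212 x 18 mm with a rubber-edged drive ring (136 mm across), an open steel bowl on it, and the tensioner arm on the -x side, roughly towards the robot (yaw within 0.25 rad). Origin: underside, level with the bench; the bowl's axis is 30 mm towards +x of it; the plate spans x -155 to 115, y -132 to 80 mm.
- bowl_rim (a point): Centre of the bowl's mouth, 84 mm above the bench: outer rim radius 68 mm, wall 3 mm; the bowl is 50 mm tall.
- bowl_floor (a point): Centre of the bowl's inner floor, 39 mm above the bench; floor radius about 48 mm.
- pivot_axis (a point): Vertical pivot axis of the tensioner arm, 45 mm above the bench.
- post_top (a point): Centre of the top end of the tensioner arm's upright steel push post: 16 mm diameter, top 125 mm above the bench, free to touch from 51 mm up; 150 mm from pivot_axis. Above 84 mm it stands clear over the bowl's rim all along its travel.
- tensioner (a joint): Swing of the flat aluminium arm about pivot_axis, rad: 0 = slack (start), + moves the post to the bowl (clockwise from above); stop at 0.70, where its idler roller (32 mm, 75 mm from the pivot) meets the drive ring. Spring on the post: 4 N at 0, 11 N at 0.70. A pawl climbs the ratchet tooth from 0.1, clicks behind it at 0.5; let go then, the arm rests on it at about 0.48.
- tray: Small bare aluminium sorter tray with the three stoppers on it, loose, 0.13 to 0.21 kg: floor 105 x 76 mm, 3 mm thick, walls 20 mm high on three sides, open at its -x end (the lip). Origin: underside, below the floor's centre (floor from x -55 to +50 mm), z up. Behind the +x wall stands the grip fin.
- tray_grip (a point): Point to grip on the tray's fin, 80 mm from the tray's origin along its +x and 36 mm above its underside. The fin is an upright plate 12 mm thick (across the tray's y), 50 mm high, from x 50 to 95 mm.
- tray_lip (a point): Middle of the open lip, on the tray floor's upper face: 55 mm from the tray's origin along its -x, 3 mm above its underside.
- stopper_a: Black tapered rubber stopper, 32 mm across at its wide top, 24 mm high, 20 g; origin at the centre of its narrow end, which stands on the tray floor. Slides on the tray from a tilt of about 31 degrees (25 to 36).
- stopper_b: Tapered cork-coloured stopper, 24 mm across, 24 mm high, 20 g; origin at the centre of its narrow end.
- stopper_c: A second stopper just like stopper_b.
- amber_bottle: Bystander: amber bottle, 58 mm across, 117 mm high, loose; origin under its centre.

How it is judged:
By the outcome, as a careful person would: the job done as asked, in the order asked, and still so for the second after the job is handed in, while the arm keeps its last pose, push and grip.
It also fails if it takes over 67 s, if anything falls off the work surface, if the arm or the gripper's body presses on something with over 40 N, if the wrist force passes 120 N, or if a joint passes its speed limit or range.

### The arm

A 7-joint arm with a two-finger parallel gripper is mounted at the origin on a cart in front of the work surface, level with it; the furniture and walls round the work are solid. World frame = base frame: x ahead of the robot, y to its left, z up, the work surface at z = 0. Lengths are in m, angles in rad, forces in N, time in s.
With the tool pointing down it reaches from about 0.4 to 0.9 m from the base axis. Payload 5.5 kg.
Tool frame: the origin (TCP) lies on the centre line of the jaws, within the pads' length; the fingertips stand 14 mm ahead of it and the grasp point (between the pads) lies 5 mm behind it; z points along the fingers, y is the direction in which the jaws open and shut (so a half turn about z gives the same grasp; the last joint's range is limited). The gripper opens to 92 mm and grips with 3 to 60 N. Pads are 19 mm wide; open, the fingers measure 130 mm over their backs; the gripper's body (75 mm by 190 mm) begins 47 mm behind the grasp point.
Start: joints at [-0.849, 0.501, -0.427, 1.55, 0.221, 1.138, -0.21], TCP at [0.288, 0.583, 0.241] pointing down, gripper open.
Joint ranges: [-2.88, 2.88], [-0.31, 2.03], [-1.54, 1.56], [0.2, 2.42], [-1.41, 4.55], [0.19, 2.02], [-2.57, 2.57]. Speed limits (rad/s): [2.57, 2.57, 3.14, 3.14, 3.14, 3.14, 3.14].

### API

Orientations are given as a unit quaternion [w, x, y, z].
In Python, from workcell import ctrl, read_camera, camera_info, nets gives the robot as it stands.
- The arm moves only by the tool jog_arm, never from a script. Its argument "moves" is a list that holds one entry, the list of rows, each a list of 5 numbers: the shift along the tool's x, y, z in mm, then the turn about the tool's z in degrees, then the finger opening in mm, from 0 to 91.8. In form: [[[x, y, z, twist, fingers], ...]]. A call has exactly 10 rows; each row shifts and turns the commanded pose from where the row before left it, along the tool's axes as they then stand; what a row does not reach is not made up. A row lasts 1/12 s, in which the tool goes at most 41.7 mm and 7.16 degrees, less where a joint would pass 70% of its speed; a pose out of reach is approached as far as the arm can. A call with a gripper value outside its range is refused whole. The fingers move at their own pace and stop on an object; the grip force is fixed at half the most. Time passes only in rows, so rows that do not move let the fingers close, or fill a call up. It gives the time, the measured TCP pose, the force and the opening at its end, in the units of the state.
- ctrl.get_obs(): the state, without advancing time (a new reading comes with each control period).
- read_camera(name): name is "scene" or "top" or "wrist"; returns the picture (384x512x3 uint8, red, green, blue); there is no depth.
- camera_info(name): a dict with "mtx" (3x3 intrinsics, pixels), "rvec" (rotation vector, rad) and "tvec" (3), from world to camera coordinates, as OpenCV has them. Camera axes: x right, y down, z forward; pixel columns grow to the right and rows downward; lengths in m; the calibration is good to about 2 mm. A picture is of the moment at which its call begins: read the wrist's pose just before it. camera_info takes no time and is no camera call; for the wrist camera it gives the pose at the moment of the call.
- ctrl.job_done(): hands the job in, once; it reports no verdict.
Trained networks look in the newest picture that a camera, given by its name, has taken for a name from the list of things; names that differ only in an ending like _2 or _b are one class to them, and where a whole thing is asked for, a point or a joint stands for the part that bears it (a point fixed in the world has none). Each returns a list of dicts, best first, with "p" (0 to 1); they miss things now and then, are a little off and sometimes report something else, mostly with a low value. They report only what shows in the picture. A call takes as long as a camera call.
- nets.look_for(camera, thing): "point" ([column, row] in pixels, amid what is visible of it).
- nets.trace(camera, thing): "mask" (384x512 bool, what is visible of it) and "point" ([column, row] in pixels, amid what is visible of it).
The state is a dict: "clock": time; "q": joint angles; "joint_velocities": joint speeds; "effort": joint torques, N m; "tool_pos": TCP position; "orientation": TCP orientation; "contact_force": force on the tool from outside, world axes, zero at the start; "wrist_torque": the same for the moment, N m; "grip_width": opening from 0.0 (shut) to 1.0 (fully open).
Only numpy, scipy, OpenCV 4.12 (cv2) and the standard library are available. Lean on these libraries where they do the work, as an engineer would, in place of code of your own. Each camera call takes 0.05 s, during which the arm holds its last target. There are 200 camera calls.

## Working session

There is one attempt and no reset: what is moved stays moved. The work goes in short steps, Python scripts to look and compute and a tool call to move; the robot and the scene stay as the last step left them, time stands still between calls to the robot, and variables do not carry over. Pictures are saved under pics/ and viewed, about 8 in all and at most 12, crops included, and the job is handed in when it is done.

Besides the shell and the picture viewer there is one more tool, called by a JSON object that holds its "method" and its "body". jog_arm: Moves the arm, as the interface text tells. Its arguments: {"type":"object","properties":{"moves":{"type":"array"}},"required":["moves"]}

```bash
mkdir -p pics; ls; cat > h.py <<'E'
import numpy as np, cv2
from workcell import ctrl, read_camera, camera_info, nets
from scipy.spatial.transform import Rotation as R
def ray(cam,px):
    c=camera_info(cam); K=np.array(c["mtx"]);Rm=cv2.Rodrigues(np.array(c["rvec"],float))[0];t=np.array(c["tvec"],float).ravel()
    return -Rm.T@t, Rm.T@np.linalg.inv(K)@np.array([px[0],px[1],1.])
def at_z(cam,px,z):
    o,d=ray(cam,px); return o+d*(z-o[2])/d[2]
def proj(cam,P):
    c=camera_info(cam); return cv2.projectPoints(np.array(P,float).reshape(-1,1,3),np.array(c["rvec"],float),np.array(c["tvec"],float),np.array(c["mtx"],float),None)[0].reshape(-1,2)
def tri(obs):
    A=np.zeros((3,3));b=np.zeros(3)
    for cam,px in obs:
        o,d=ray(cam,px);d=d/np.linalg.norm(d);M=np.eye(3)-np.outer(d,d);A+=M;b+=M@o
    return np.linalg.solve(A,b)
def save(cam,name,crop=None,s=1):
    im=read_camera(cam)[:,:,::-1]
    if crop: im=im[crop[1]:crop[3],crop[0]:crop[2]]
    cv2.imwrite("pics/"+name,cv2.resize(im,None,fx=s,fy=s,interpolation=cv2.INTER_CUBIC))
def st():
    o=ctrl.get_obs(); q=o["orientation"]; Rm=R.from_quat([q[1],q[2],q[3],q[0]]).as_matrix()
    print("t",round(o["clock"],2),"pos",np.round(o["tool_pos"],4),"x",Rm[:,0].round(3),"y",Rm[:,1].round(3),"z",Rm[:,2].round(3),"F",np.round(o["contact_force"],1),"T",np.round(o["wrist_torque"],2),"w",round(o["grip_width"]*92,1),"q",np.round(o["q"],2)); return o,Rm
E
python3 - <<'E'
from h import *
np.set_printoptions(suppress=True)
st()
a=read_camera("top")[:,:,::-1]
for n in ["tray_grip","tray_lip","tray","stopper_a","stopper_b","bowl_rim","bowl_floor","post_top","pivot_axis","amber_bottle","tumbler"]:
    r=nets.look_for("top",n)[:3]; print(n,[(np.round(x["point"],1).tolist(),round(x["p"],2)) for x in r])
b=read_camera("scene")[:,:,::-1]
for n in ["tray_grip","tray_lip","bowl_rim","post_top","pivot_axis"]:
    r=nets.look_for("scene",n)[:3]; print(n,[(np.round(x["point"],1).tolist(),round(x["p"],2)) for x in r])
cv2.imwrite("pics/top0.png",cv2.resize(a,None,fx=1.5,fy=1.5)); cv2.imwrite("pics/scene0.png",cv2.resize(b,None,fx=1.5,fy=1.5))
for c in ["top","scene"]: print(c,ray(c,[256,192]))
E
```

```text
pics
t 0.0 pos [0.2876 0.5822 0.2397] x [-0.897  0.443  0.   ] y [ 0.443  0.897 -0.002] z [-0.001 -0.002 -1.   ] F [-0.5  0.  -0.5] T [-0.03  0.02 -0.03] w 92.2 q [-0.85  0.5  -0.43  1.55  0.22  1.14 -0.21]
tray_grip [([208.1, 215.9], 0.64)]
tray_lip [([211.1, 216.7], 0.86)]
tray [([212.6, 218.4], 0.73)]
stopper_a [([218.7, 209.5], 0.67), ([219.5, 226.4], 0.6), ([201.7, 220.3], 0.51)]
stopper_b [([218.7, 209.5], 0.67), ([219.5, 226.4], 0.6), ([201.7, 220.3], 0.51)]
bowl_rim [([327.8, 204.0], 0.74), ([219.4, 227.7], 0.52)]
bowl_floor [([328.3, 208.8], 0.97)]
post_top [([339.9, 239.2], 0.77), ([328.4, 204.7], 0.36)]
pivot_axis [([340.4, 236.3], 0.94), ([243.0, 132.0], 0.61)]
amber_bottle [([242.3, 130.3], 0.73)]
tumbler [([324.7, 204.9], 0.59)]
tray_grip [([220.4, 265.6], 0.89)]
tray_lip [([215.4, 266.5], 0.67)]
bowl_rim [([292.0, 181.0], 0.82)]
post_top [([314.3, 179.9], 0.83), ([228.4, 266.5], 0.48)]
pivot_axis [([319.6, 183.6], 0.96)]
top (array([ 0.41684203, -0.23127115,  0.98631919]), array([ 0.1425665 ,  0.03527476, -0.9892109 ]))
scene (array([0.16120086, 0.27406687, 0.67011921]), array([ 0.43265215, -0.5740116 , -0.69551818]))
```

View pics/top0.png

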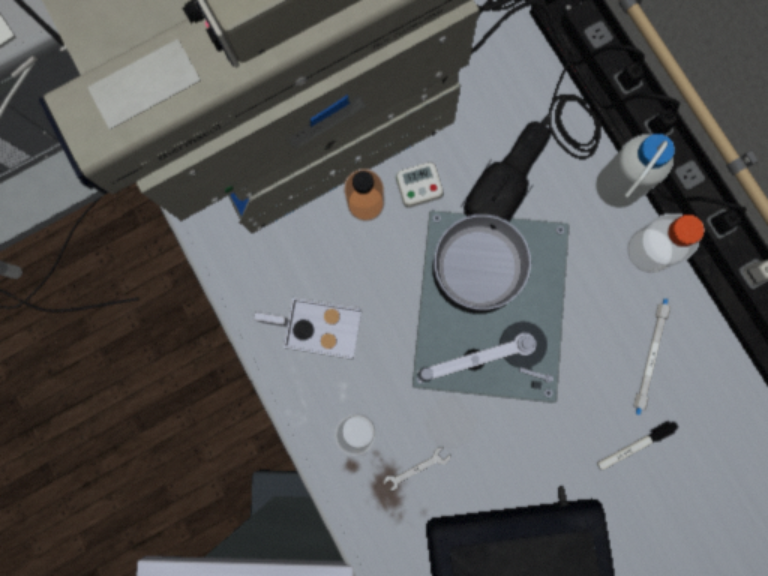

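View pics/scene0.png

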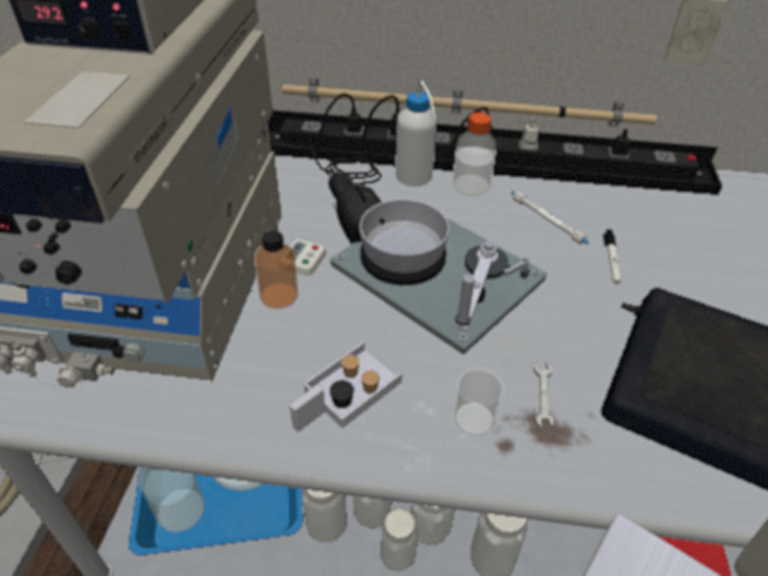

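```bash
python3 - <<'E'
from h import *
np.set_printoptions(suppress=True,precision=4)
f=lambda u,v:(u/1.5,v/1.5)
for n,p,z in [("fin far top",f(257,318),.05),("fin near",f(286,322),.05),("tray TL",f(293,300),.02),("tray TR",f(362,310),.003),("BR",f(357,357),.003),("BL",f(288,347),.02),("post",f(426,374),.125),("pivot",f(525,344),.055),
 ("rimcenter",f(483,263),.084),("plateTL",f(432,211),.018),("plateTR",f(569,222),.018),("plateBR",f(557,402),.018),("plateBL",f(414,387),.018),("bottle cap",f(363,182),.117),("cup",f(357,432),.06),("robotside?",f(200,330),0)]:
    print(n,at_z("top",p,z))
t=read_camera("top")
for n in ["tray","post_top","stopper_a"]:
    for r in nets.trace("top",n)[:3]:
        m=r["mask"];ys,xs=np.where(m); print(n,r["p"],m.sum(),cv2.minAreaRect(np.c_[xs,ys].astype(np.float32)))
s=read_camera("scene")
for n in ["tray","tray_grip"]:
    for r in nets.trace("scene",n)[:1]:
        m=r["mask"];ys,xs=np.where(m); print(n,r["p"],m.sum(),xs.min(),xs.max(),ys.min(),ys.max())
cv2.imwrite("pics/crop.png",np.vstack([cv2.resize(t[185:250,165:250,::-1],(680,520//2*1),interpolation=cv2.INTER_CUBIC) if 0 else cv2.resize(t[190:245,165:250,::-1],(510,330),interpolation=cv2.INTER_CUBIC),cv2.resize(s[225:290,180:280,::-1],(510,270),interpolation=cv2.INTER_CUBIC)]))
E
```

```text
fin far top [ 0.5057 -0.0136  0.05  ]
fin near [ 0.5004 -0.0563  0.05  ]
tray TL [ 0.5364 -0.0601  0.02  ]
tray TR [ 0.5244 -0.1632  0.003 ]
BR [ 0.453  -0.1571  0.003 ]
BL [ 0.4657 -0.0551  0.02  ]
post [ 0.4277 -0.2574  0.125 ]
pivot [ 0.473  -0.3994  0.055 ]
rimcenter [ 0.5838 -0.3372  0.084 ]
plateTL [ 0.6757 -0.268   0.018 ]
plateTR [ 0.66   -0.4743  0.018 ]
plateBR [ 0.3916 -0.4512  0.018 ]
plateBL [ 0.4098 -0.2432  0.018 ]
bottle cap [ 0.6898 -0.1689  0.117 ]
cup [ 0.3465 -0.1637  0.06  ]
robotside? [0.4908 0.0853 0.    ]
tray 0.65 1493 ((204.34475708007812, 217.2017364501953), (70.36283111572266, 34.41498565673828), 8.53076457977295)
post_top 0.83 1255 ((324.20001220703125, 242.4000244140625), (32.199378967285156, 87.65385437011719), 63.43495178222656)
stopper_a 0.71 143 ((201.0, 219.5), (13.0, 12.0), 90.0)
stopper_a 0.59 63 ((219.0, 227.0), (8.0, 8.0), 0.0)
stopper_a 0.44 73 ((221.0, 210.5), (9.0, 8.0), 90.0)
tray 0.56 1841 193 267 229 287
tray_grip 0.64 1670 195 267 229 286
```

View pics/crop.png

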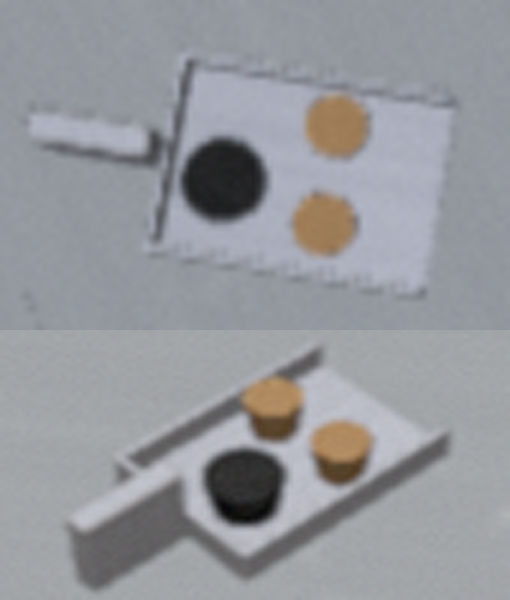

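{"method": "jog_arm", "body": {"moves": [[[-22, -33, 0, 0, 60], [-22, -33, 0, 0, 60], [-22, -33, 0, 0, 60], [-22, -33, 0, 0, 60], [-22, -33, 0, 0, 60], [-22, -33, 0, 0, 60], [-22, -33, 0, 0, 60], [-22, -33, 0, 0, 60], [-22, -33, 0, 0, 60], [-22, -33, 0, 0, 60]]]}}

```text
clock: 2.08
tool_pos: [0.3389, 0.1877, 0.2411]
orientation: [0.0, 0.227, 0.974, 0.0]
contact_force: [1.2, 0.4, 0.2]
grip_width: 0.652
```

{"method": "jog_arm", "body": {"moves": [[[0, 0, 0, 7, 60], [0, 0, 0, 7, 60], [0, 0, 0, 7, 60], [0, 0, 0, 7, 60], [0, 0, 0, 7, 60], [0, 0, 0, 7, 60], [0, 0, 0, 7, 60], [0, 0, 0, 7, 60], [0, 0, 0, 7, 60], [0, 0, 0, 7, 60]]]}}

```text
clock: 2.92
tool_pos: [0.339, 0.1896, 0.2409]
orientation: [0.0, 0.747, 0.665, 0.0]
contact_force: [0.7, -0.0, -0.0]
grip_width: 0.657
```

```bash
cat >> h.py <<'E'
def to(p,yaw_y=None):
    o,Rm=st(); d=Rm.T@(np.array(p)-o["tool_pos"])*1000
    print("tool shift",d.round(1)); 
    if yaw_y is not None:
        cur=np.degrees(np.arctan2(Rm[1,1],Rm[0,1])); print("twist",-(((yaw_y-cur)+90)%180-90))
E
python3 - <<'E'
from h import *
# refine tray pose: triangulate fin ends/corners with top crop pixel readings
g=lambda u,v:(165+u/6,190+v/6)
P={k:at_z("top",g(*p),z)[:2] for k,p,z in [("f1",(30,121),.05),("f2",(155,137),.05),("lr",(455,100),.003),("ll",(425,295),.003),("b1",(190,60),.02),("b2",(150,245),.02)]}
print(P)
to([0.505,-.026,.15],-6.7)
E
```

```text
{'f1': array([ 0.50963544, -0.01053838]), 'f2': array([ 0.50437323, -0.05654172]), 'lr': array([ 0.52435714, -0.16210106]), 'll': array([ 0.45032604, -0.15228885]), 'b1': array([ 0.53640679, -0.06314162]), 'b2': array([ 0.46675902, -0.05052197])}
t 2.92 pos [0.339  0.1896 0.2409] x [0.115 0.993 0.   ] y [ 0.993 -0.115  0.   ] z [ 0.  0. -1.] F [ 0.7 -0.  -0. ] T [-0.12  0.06  0.06] w 60.4 q [-0.3   0.   -0.28  2.16  0.    0.98 -0.69]
tool shift [-195.   189.7   91. ]
twist 0.0779730337542901
```

{"method": "jog_arm", "body": {"moves": [[[-24, 24, 9, 0, 60], [-24, 24, 9, 0, 60], [-24, 24, 9, 0, 60], [-24, 24, 9, 0, 60], [-24, 24, 9, 0, 60], [-24, 24, 9, 0, 60], [-24, 24, 9, 0, 60], [-24, 24, 9, 0, 60], [0, 0, 0, 0, 60], [0, 0, 0, 0, 60]]]}}

```text
clock: 3.75
tool_pos: [0.5092, -0.0243, 0.168]
orientation: [-0.0, 0.746, 0.666, -0.001]
contact_force: [0.5, 0.6, -0.2]
grip_width: 0.651
```

```bash
python3 - <<'E'
from h import *
to([0.508,-.025,.039],-7)
save("wrist","w1.png",None,1.2)
for n in ["tray","tray_grip"]:
  print([ (r["point"],r["p"]) for r in nets.look_for("wrist",n)])
print(proj("wrist",[[.508,-.025,.05],[.5096,-.0105,.05],[.5044,-.0565,.05],[.5244,-.1621,.003],[.4503,-.1523,.003]])*1.2)
E
```

```text
t 3.75 pos [ 0.5092 -0.0243  0.168 ] x [ 0.113  0.994 -0.001] y [ 0.994 -0.113 -0.001] z [-0.001 -0.    -1.   ] F [ 0.5  0.6 -0.2] T [-0.07  0.08  0.01] w 59.9 q [ 0.03  0.31 -0.04  1.98  0.02  0.85 -0.13]
tool shift [ -0.7  -0.9 129. ]
twist 0.4879127041693465
[([252.4, 225.4], 0.97)]
[([255.4, 223.5], 0.62)]
[[304.37781173 229.47210849]
 [304.43674251 211.09448873]
 [304.10082539 267.73780825]
 [335.15126727 346.64691261]
 [260.6631593  345.00229556]]
```

View pics/w1.png

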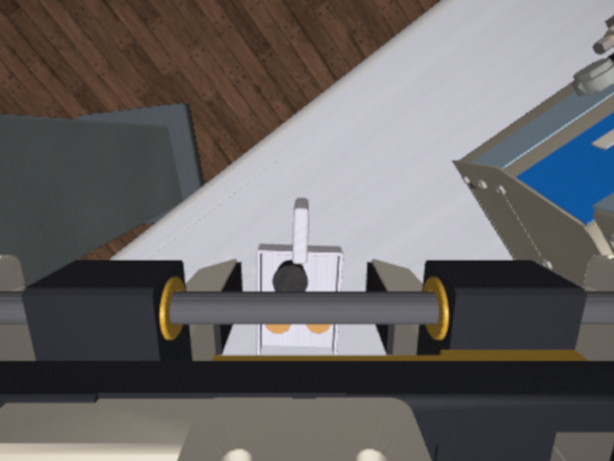

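{"method": "jog_arm", "body": {"moves": [[[1, -2, 20, 0.5, 60], [0, 0, 20, 0, 60], [0, 0, 20, 0, 60], [0, 0, 20, 0, 60], [0, 0, 15, 0, 60], [0, 0, 15, 0, 60], [0, 0, 15, 0, 60], [0, 0, 10, 0, 60], [0, 0, 0, 0, 40], [0, 0, 0, 0, 0]]]}}

```text
clock: 4.73
tool_pos: [0.5065, -0.0203, 0.0339]
orientation: [-0.0, 0.747, 0.665, -0.0]
contact_force: [0.4, -0.3, 0.7]
grip_width: 0.554
```

{"method": "jog_arm", "body": {"moves": [[[0, 0, 0, 0, 0], [0, 0, 0, 0, 0], [0, 0, 0, 0, 0], [0, 0, 0, 0, 0], [0, 0, 0, 0, 0], [0, 0, 0, 0, 0], [0, 0, 0, 0, 0], [0, 0, 0, 0, 0], [0, 0, 0, 0, 0], [0, 0, 0, 0, 0]]]}}

```text
clock: 5.57
tool_pos: [0.507, -0.0212, 0.034]
orientation: [0.0, 0.748, 0.664, 0.0]
contact_force: [-1.9, -0.2, 5.8]
grip_width: 0.13
```

{"method": "jog_arm", "body": {"moves": [[[0, 0, -3, 0, 0], [0, 0, -5, 0, 0], [0, 0, -10, 0, 0], [0, 0, -12, 0, 0], [0, 0, -12, 0, 0], [0, 0, -12, 0, 0], [0, 0, -8, 0, 0], [0, 0, -3, 0, 0], [0, 0, 0, 0, 0], [0, 0, 0, 0, 0]]]}}

```text
clock: 6.4
tool_pos: [0.5067, -0.0212, 0.0987]
orientation: [-0.0, 0.748, 0.664, -0.0]
contact_force: [0.2, 0.2, -2.5]
grip_width: 0.125
```

```bash
python3 - <<'E'
from h import *
st()
save("scene","s2.png",(130,170,360,300),3)
E
```

```text
t 6.4 pos [ 0.5067 -0.0212  0.0987] x [0.118 0.993 0.   ] y [ 0.993 -0.118 -0.   ] z [-0.  0. -1.] F [ 0.2  0.2 -2.5] T [-0.02  0.03  0.02] w 11.5 q [ 0.02  0.42 -0.04  2.03  0.02  0.7  -0.15]
```

View pics/s2.png

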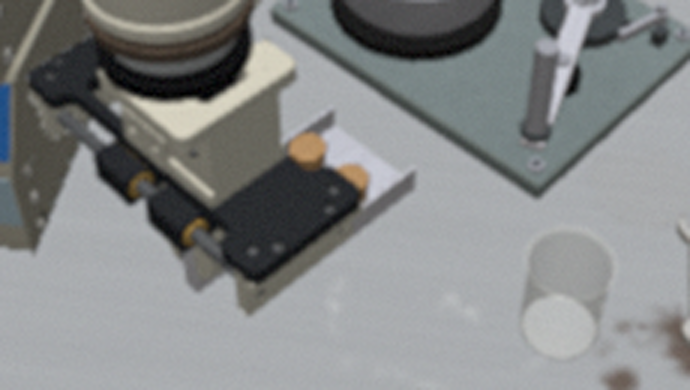

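```bash
python3 - <<'E'
from h import *
o,Rm=st()
g=o["tool_pos"]+np.array([0,0,.005]); X=Rm[:,0];Y=Rm[:,1]
for zg in (.032,.036):
 for a in (0,10,20,30):
  c,s=np.cos(np.radians(a)),np.sin(np.radians(a))
  ux=np.array([X[0]*c,X[1]*c,s]); uz=np.array([-X[0]*s,-X[1]*s,c])
  pts=[g+ux*(-.055-.079)+Y*sy*.038+uz*(h-zg) for sy in(-1,1) for h in(0,.02)]
  print(zg,a,((proj("scene",pts)-[130,170])*3).round(0).tolist(), pts[0][2].round(3))
E
```

```text
t 6.45 pos [ 0.5064 -0.0211  0.0983] x [ 0.118  0.993 -0.   ] y [ 0.993 -0.118 -0.001] z [-0.001  0.    -1.   ] F [-0.   0.1 -1.6] T [ 0.05  0.06 -0.  ] w 11.9 q [ 0.02  0.42 -0.04  2.03  0.02  0.7  -0.15]
0.032 0 [[411.0, 183.0], [412.0, 162.0], [327.0, 121.0], [327.0, 99.0]] 0.071
0.032 10 [[402.0, 213.0], [406.0, 190.0], [319.0, 150.0], [323.0, 127.0]] 0.049
0.032 20 [[389.0, 244.0], [397.0, 219.0], [308.0, 180.0], [314.0, 156.0]] 0.027
0.032 30 [[372.0, 275.0], [383.0, 250.0], [292.0, 210.0], [302.0, 185.0]] 0.009
0.036 0 [[411.0, 187.0], [412.0, 166.0], [327.0, 125.0], [327.0, 104.0]] 0.067
0.036 10 [[401.0, 218.0], [406.0, 195.0], [319.0, 154.0], [322.0, 132.0]] 0.045
0.036 20 [[387.0, 249.0], [395.0, 224.0], [306.0, 185.0], [313.0, 161.0]] 0.024
0.036 30 [[370.0, 280.0], [381.0, 255.0], [290.0, 215.0], [300.0, 190.0]] 0.005
```

{"method": "jog_arm", "body": {"moves": [[[0, 0, 0, -2, 0], [0, 0, 0, -4, 0], [0, 0, 0, -4, 0], [0, 0, 0, -4, 0], [0, 0, 0, -4, 0], [0, 0, 0, -4, 0], [0, 0, 0, -4, 0], [0, 0, 0, -2, 0], [0, 0, 0, 0, 0], [0, 0, 0, 0, 0]]]}}

```text
clock: 7.28
tool_pos: [0.5063, -0.0212, 0.098]
orientation: [-0.001, 0.565, 0.825, -0.0]
contact_force: [0.5, 0.2, -2.8]
grip_width: 0.128
```

{"method": "jog_arm", "body": {"moves": [[[-6, -3, 0, 0, 0], [-11, -5, 0, 0, 0], [-12, -6, 0, 0, 0], [-12, -6, 0, 0, 0], [-12, -6, 0, 0, 0], [-12, -6, 0, 0, 0], [-12, -6, 0, 0, 0], [-8, -4, 0, 0, 0], [-3, 0, 0, 0, 0], [0, 0, 0, 0, 0]]]}}

```text
clock: 8.12
tool_pos: [0.4996, -0.1194, 0.0987]
orientation: [0.0, 0.566, 0.825, -0.0]
contact_force: [0.2, 0.1, -1.8]
grip_width: 0.126
```

```bash
python3 - <<'E'
from h import *
to([.5102,-.1474,.099])
save("scene","s3.png",(130,110,360,280),3)
E
```

```text
t 8.12 pos [ 0.4996 -0.1194  0.0987] x [-0.36   0.933 -0.   ] y [ 0.933  0.36  -0.   ] z [ 0. -0. -1.] F [ 0.2  0.1 -1.8] T [0.07 0.08 0.07] w 11.6 q [ 0.29  0.43 -0.13  2.01  0.08  0.71  0.48]
tool shift [-29.9  -0.2  -0.3]
```

View pics/s3.png

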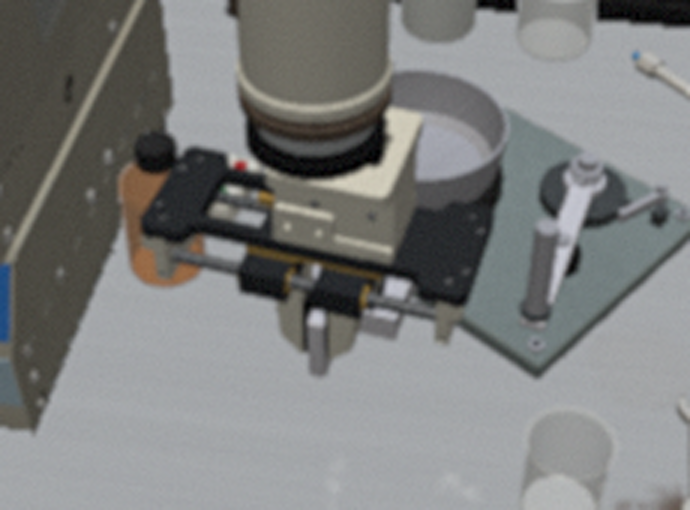

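{"method": "jog_arm", "body": {"moves": [[[-5, 0, 0, 0, 0], [-7, 0, 0, 0, 0], [-6, 0, 0, 0, 0], [-4, 0, 0, 0, 0], [-3, 0, 0, 0, 0], [-2, 0, 0, 0, 0], [-1, 0, 0, 0, 0], [-1, 0, 0, 0, 0], [-1, 0, 0, 0, 0], [0, 0, 0, 0, 0]]]}}

```text
clock: 9.0
tool_pos: [0.5105, -0.1464, 0.0987]
orientation: [0.0, 0.565, 0.825, 0.0]
contact_force: [0.5, 0.4, -1.6]
grip_width: 0.127
```

```bash
python3 - <<'E'
from h import *
to([.5102,-.1474,.099])
E
```

```text
t 9.0 pos [ 0.5105 -0.1464  0.0987] x [-0.362  0.932  0.   ] y [0.932 0.362 0.   ] z [ 0.  0. -1.] F [ 0.5  0.4 -1.6] T [0.04 0.06 0.01] w 11.7 q [ 0.33  0.45 -0.12  1.97  0.08  0.73  0.53]
tool shift [-0.8 -0.6 -0.3]
```

No contact yet; creep on.

{"method": "jog_arm", "body": {"moves": [[[-1, 0, 0, 0, 0], [-1, 0, 0, 0, 0], [-1, 0, 0, 0, 0], [-1, 0, 0, 0, 0], [-1, 0, 0, 0, 0], [-1, 0, 0, 0, 0], [0, 0, 0, 0, 0], [0, 0, 0, 0, 0], [0, 0, 0, 0, 0], [0, 0, 0, 0, 0]]]}}

```text
clock: 9.83
tool_pos: [0.5112, -0.1491, 0.098]
orientation: [-0.002, 0.564, 0.826, 0.0]
contact_force: [-2.4, 6.3, -1.3]
grip_width: 0.127
```

{"method": "jog_arm", "body": {"moves": [[[-2, 0, -2, 0, 0], [-1, 0, -3, 0, 0], [-1, 0, -3, 0, 0], [-1, 0, -3, 0, 0], [-1, 0, -3, 0, 0], [-1, 0, -3, 0, 0], [0, 0, 0, 0, 0], [0, 0, 0, 0, 0], [0, 0, 0, 0, 0], [0, 0, 0, 0, 0]]]}}

```text
clock: 10.67
tool_pos: [0.5136, -0.1559, 0.115]
orientation: [-0.002, 0.564, 0.826, 0.0]
contact_force: [-3.5, 5.5, -0.1]
grip_width: 0.128
```

```bash
python3 - <<'E'
from h import *
o,Rm=st()
save("scene","s4.png",(180,120,340,250),4)
E
```

```text
t 10.67 pos [ 0.5136 -0.1559  0.115 ] x [-0.363  0.932  0.004] y [ 0.932  0.363 -0.002] z [-0.004  0.003 -1.   ] F [-3.5  5.5 -0.1] T [ 1.47  0.89 -0.01] w 11.8 q [ 0.35  0.44 -0.12  1.94  0.07  0.77  0.55]
```

View pics/s4.png

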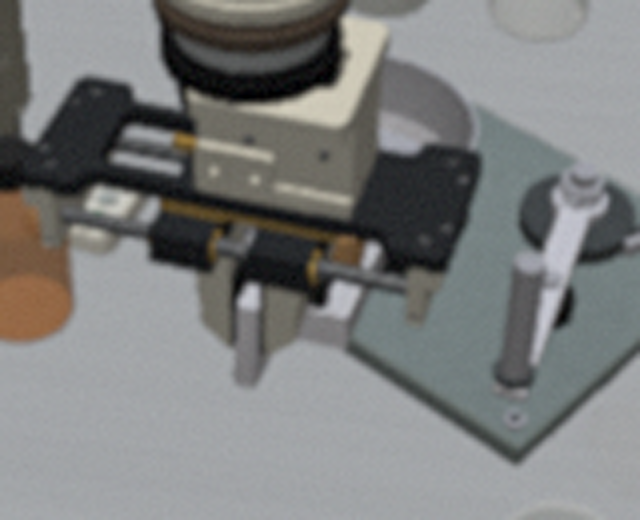

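```bash
cat >> h.py <<'E'
def tray_pts(a,pts,g0=(.079,.039)):
    """tray pts (x,y,z) m in tray frame -> world, for tilt a deg, grip (TCP-based) at tray x,z = g0"""
    o=ctrl.get_obs(); q=o["orientation"]; Rm=R.from_quat([q[1],q[2],q[3],q[0]]).as_matrix()
    X=np.array([Rm[0,0],Rm[1,0],0]);X/=np.linalg.norm(X);Z=np.array([0,0,1.]);Yt=np.cross(Z,X)
    c,s=np.cos(np.radians(a)),np.sin(np.radians(a)); ux=X*c+Z*s; uz=-X*s+Z*c
    g=o["tool_pos"]+[0,0,.005]
    return np.array([g+ux*(p[0]-g0[0])+Yt*p[1]+uz*(p[2]-g0[1]) for p in pts])
E
python3 - <<'E'
from h import *
np.set_printoptions(suppress=True,precision=0)
for a in (0,5,8,11,15,20):
    P=tray_pts(a,[(.095,.006,.05),(.095,-.006,.05),(.095,.006,0),(.095,-.006,0),(.05,.038,.0),(.05,.038,.02),(-.055,0,.003)])
    print(a,((proj("scene",P)-[180,120])*4).tolist(), (P[-1]*1000))
E
```

```text
0 [[256.9684679749572, 315.5879249626357], [231.9453073863691, 310.0750516061246], [257.51511877320263, 389.85501332643685], [233.55916570474847, 384.36381249685735], [347.3533677776402, 339.3439054088934], [348.6635252929748, 310.4811038145177], [331.2930453961849, 186.8948769199219]] [ 562. -281.   84.]
5 [[257.63239675157195, 311.97630386776484], [232.6006405247001, 306.47284022606163], [255.36289163309038, 392.6306924156776], [231.31031536606247, 387.1078926853977], [345.30321936958603, 347.6251200174255], [347.53286595614213, 316.5421805918829], [328.92765988363203, 207.24608305593927]] [ 561. -277.   72.]
8 [[258.0681565855656, 309.79606047745824], [233.03340322533188, 304.2987845168325], [254.1052970412577, 394.0074801864548], [229.99287959766082, 388.4661122225624], [344.0287498542407, 352.52412928356296], [346.8049300478292, 320.20381366069944], [327.2881743890375, 219.6707569276174]] [ 560. -275.   66.]
11 [[258.53042380751253, 307.6137078954638], [233.49430603553606, 302.1230024462815], [252.87732094206729, 395.1611502615401], [228.70384022795974, 389.6015758179715], [342.72443806820684, 357.3569950966296], [346.0419770849569, 323.8734615121398], [325.4884886921286, 232.2299076635112]] [ 559. -272.   59.]
15 [[259.18564794938266, 304.7117361591463], [234.15025744549382, 299.23035095083833], [251.29214979622236, 396.3439583051527], [227.03561423647852, 390.76076869364965], [340.9439579525408, 363.67845351703113], [344.97341207585714, 328.76360075765854], [322.84676143189245, 249.14868252474116]] [ 557. -268.   51.]
20 [[260.06225828183824, 301.1182021450014], [235.03186097397554, 295.64929259426845], [249.40601171225296, 397.23737661314294], [225.04355658794282, 391.6259169682662], [338.66180312276424, 371.34636074616583], [343.5616757953542, 334.84261439739714], [319.16904059143735, 270.50752632524086]] [ 555. -262.   40.]
```

{"method": "jog_arm", "body": {"moves": [[[-1, 0, -3, 0, 0], [-1, 0, -3, 0, 0], [-1, 0, -3, 0, 0], [-1, 0, -3, 0, 0], [-1, 0, -3, 0, 0], [-1, 0, -3, 0, 0], [-1, 0, -2, 0, 0], [0, 0, 0, 0, 0], [0, 0, 0, 0, 0], [0, 0, 0, 0, 0]]]}}

```text
clock: 11.55
tool_pos: [0.5181, -0.1657, 0.136]
orientation: [0.001, 0.565, 0.825, -0.0]
contact_force: [-1.0, 1.2, -2.3]
grip_width: 0.128
```

```bash
python3 - <<'E'
from h import *
np.set_printoptions(suppress=True,precision=0)
st()
save("scene","s5.png",(180,120,340,250),4)
for a in (0,5,10,15,20):
    P=tray_pts(a,[(.095,.006,.05),(.095,-.006,.05),(.095,.006,0),(.095,-.006,0),(.05,.038,.0),(.05,.038,.02),(-.055,0,.003)])
    print(a,((proj("scene",P)-[180,120])*4).round().tolist(), (P[-1]*1000))
E
```

```text
t 11.55 pos [ 1. -0.  0.] x [-0.  1. -0.] y [1. 0. 0.] z [ 0. -0. -1.] F [-1.  1. -2.] T [ 0.  0. -0.] w 11.8 q [ 0.  0. -0.  2.  0.  1.  1.]
0 [[262.0, 266.0], [237.0, 261.0], [263.0, 343.0], [239.0, 338.0], [353.0, 294.0], [355.0, 264.0], [337.0, 145.0]] [ 567. -291.  105.]
5 [[263.0, 263.0], [238.0, 257.0], [261.0, 346.0], [236.0, 341.0], [351.0, 302.0], [354.0, 270.0], [335.0, 165.0]] [ 565. -287.   93.]
10 [[264.0, 259.0], [239.0, 254.0], [259.0, 348.0], [234.0, 343.0], [349.0, 311.0], [352.0, 277.0], [332.0, 186.0]] [ 564. -283.   82.]
15 [[265.0, 256.0], [239.0, 250.0], [257.0, 349.0], [232.0, 344.0], [347.0, 318.0], [351.0, 283.0], [328.0, 208.0]] [ 562. -278.   71.]
20 [[266.0, 252.0], [240.0, 247.0], [255.0, 350.0], [230.0, 345.0], [345.0, 326.0], [350.0, 289.0], [325.0, 229.0]] [ 559. -272.   61.]
```

View pics/s5.png

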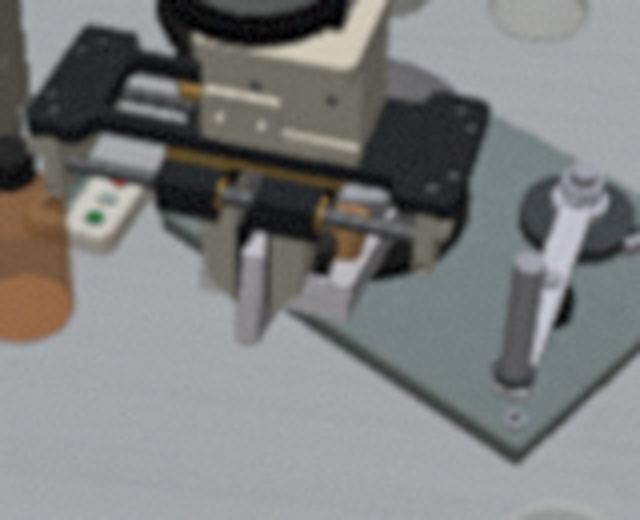

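{"method": "jog_arm", "body": {"moves": [[[3, 0, 0, 0, 0], [5, 0, -2, 0, 0], [4, 0, -5, 0, 0], [2, 0, -7, 0, 0], [0, 0, -7, 0, 0], [-2, 0, -6, 0, 0], [-5, 0, -3, 0, 0], [-8, 0, 0, 0, 0], [-11, 0, 0, 0, 0], [-14, 0, 0, 0, 0]]]}}

```text
clock: 12.43
tool_pos: [0.5272, -0.1902, 0.1655]
orientation: [-0.0, 0.565, 0.825, -0.0]
contact_force: [0.6, -0.1, -3.3]
grip_width: 0.13
```

{"method": "jog_arm", "body": {"moves": [[[-15, 0, 0, 0, 0], [-15, 0, 0, 0, 0], [-13, 0, 0, 0, 0], [-10, 0, 0, 0, 0], [-7, 0, 0, 0, 0], [-5, 0, 0, 0, 0], [-3, 0, 0, 0, 0], [-1, 0, 0, 0, 0], [0, 0, 0, 0, 0], [0, 0, 0, 0, 0]]]}}

```text
clock: 13.27
tool_pos: [0.552, -0.2528, 0.1657]
orientation: [-0.0, 0.565, 0.825, 0.0]
contact_force: [-0.2, -0.2, -2.0]
grip_width: 0.128
```

```bash
python3 - <<'E'
from h import *
to([.556,-.266,.13])
P=tray_pts(14,[(-.055,0,.003),(-.055,0,0),(-.055,.038,0),(-.055,-.038,0)]); print(P.round(3), np.linalg.norm(P[:,:2]-[.584,-.338],axis=1).round(3))
save("top","t6.png",(250,110,410,280),3.5)
E
```

```text
t 13.27 pos [ 0.552  -0.2528  0.1657] x [-0.363  0.932  0.   ] y [0.932 0.363 0.   ] z [-0.  0. -1.] F [-0.2 -0.2 -2. ] T [ 0.01  0.1  -0.01] w 11.8 q [ 0.46  0.47 -0.1   1.74  0.05  0.93  0.71]
tool shift [-13.8  -1.1  35.7]
[[ 0.596 -0.366  0.103]
 [ 0.596 -0.365  0.1  ]
 [ 0.56  -0.379  0.1  ]
 [ 0.631 -0.351  0.1  ]] [0.03  0.03  0.047 0.049]
```

View pics/t6.png

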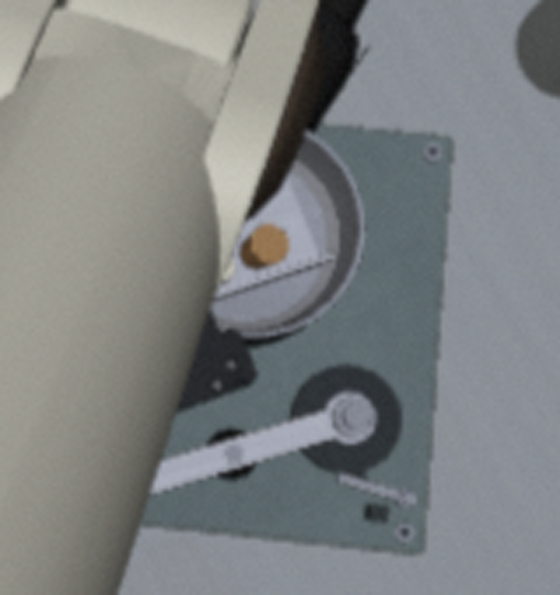

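{"method": "jog_arm", "body": {"moves": [[[0, 0, 3, 0, 0], [0, 0, 5, 0, 0], [0, 0, 6, 0, 0], [0, 0, 6, 0, 0], [0, 0, 5, 0, 0], [0, 0, 4, 0, 0], [-2, 0, 3, 0, 0], [-3, 0, 0, 0, 0], [-3, 0, 0, 0, 0], [-2, 0, 0, 0, 0]]]}}

```text
clock: 14.15
tool_pos: [0.5561, -0.2638, 0.134]
orientation: [0.0, 0.565, 0.825, -0.0]
contact_force: [0.3, -0.4, -2.0]
grip_width: 0.127
```

{"method": "jog_arm", "body": {"moves": [[[-2, 0, 0, 0, 0], [-1, 0, 0, 0, 0], [-1, 0, 0, 0, 0], [-1, 0, 0, 0, 0], [-1, 0, 0, 0, 0], [-1, 0, 0, 0, 0], [-1, 0, 0, 0, 0], [-1, 0, 0, 0, 0], [0, 0, 0, 0, 0], [0, 0, 0, 0, 0]]]}}

```text
clock: 14.98
tool_pos: [0.5586, -0.2701, 0.1335]
orientation: [-0.001, 0.565, 0.825, 0.0]
contact_force: [-2.7, 4.7, -0.0]
grip_width: 0.129
```

{"method": "jog_arm", "body": {"moves": [[[-3, 0, -3, 0, 0], [-2, 0, -3, 0, 0], [-2, 0, -3, 0, 0], [-2, 0, -3, 0, 0], [-2, 0, -3, 0, 0], [-2, 0, -3, 0, 0], [-2, 0, -3, 0, 0], [-2, 0, -3, 0, 0], [0, 0, 0, 0, 0], [0, 0, 0, 0, 0]]]}}

```text
clock: 15.82
tool_pos: [0.5647, -0.2857, 0.1575]
orientation: [-0.001, 0.565, 0.825, 0.0]
contact_force: [-4.2, 5.0, 1.3]
grip_width: 0.134
```

```bash
python3 - <<'E'
from h import *
st()
for a in (14,20,25,30,35):
  P=tray_pts(a,[(-.055,0,.003),(-.055,.038,0)]); print(a,P[0].round(3), np.linalg.norm(P[:,:2]-[.584,-.338],axis=1).round(3))
E
```

```text
t 15.82 pos [ 0.5647 -0.2857  0.1575] x [-0.362  0.932  0.002] y [ 0.932  0.362 -0.001] z [-0.001  0.002 -1.   ] F [-4.2  5.   1.3] T [ 1.18  0.75 -0.03] w 12.3 q [ 0.49  0.53 -0.09  1.67  0.05  0.95  0.75]
14 [ 0.609 -0.399  0.095] [0.066 0.075]
20 [ 0.606 -0.392  0.083] [0.058 0.068]
25 [ 0.603 -0.385  0.073] [0.051 0.062]
30 [ 0.6   -0.377  0.064] [0.042 0.055]
35 [ 0.597 -0.369  0.056] [0.033 0.049]
```

{"method": "jog_arm", "body": {"moves": [[[-3, 0, -3, 0, 0], [-3, 0, -3, 0, 0], [-3, 0, -3, 0, 0], [-3, 0, -3, 0, 0], [-3, 0, -3, 0, 0], [-3, 0, -3, 0, 0], [-3, 0, -3, 0, 0], [-3, 0, -3, 0, 0], [0, 0, 0, 0, 0], [0, 0, 0, 0, 0]]]}}

```text
clock: 16.65
tool_pos: [0.5741, -0.3105, 0.1822]
orientation: [0.001, 0.565, 0.825, -0.0]
contact_force: [-1.4, 2.4, -0.6]
grip_width: 0.127
```

```bash
python3 - <<'E'
from h import *
st()
for a in (25,30,35,40,45):
  P=tray_pts(a,[(-.055,0,.003),(-.055,.038,0)]); print(a,P[0].round(3), np.linalg.norm(P[:,:2]-[.584,-.338],axis=1).round(3))
t=read_camera("top"); s=read_camera("scene")
cv2.imwrite("pics/m7.png",np.hstack([cv2.resize(t[120:230,290:390,::-1],(400,440),interpolation=cv2.INTER_CUBIC),cv2.resize(s[110:220,210:310,::-1],(400,440),interpolation=cv2.INTER_CUBIC)]))
E
```

```text
t 16.65 pos [ 0.5741 -0.3105  0.1822] x [-0.361  0.932 -0.002] y [0.932 0.361 0.001] z [ 0.001 -0.001 -1.   ] F [-1.4  2.4 -0.6] T [0.4  0.27 0.03] w 11.7 q [ 0.52  0.53 -0.09  1.61  0.05  1.01  0.78]
25 [ 0.613 -0.41   0.098] [0.077 0.084]
30 [ 0.61  -0.402  0.089] [0.069 0.077]
35 [ 0.606 -0.394  0.081] [0.06  0.069]
40 [ 0.603 -0.385  0.073] [0.05  0.061]
45 [ 0.599 -0.375  0.067] [0.04  0.053]
```

View pics/m7.png

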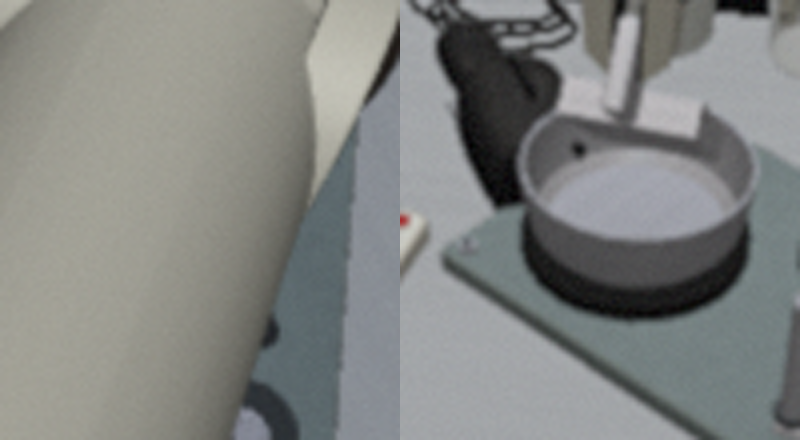

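{"method": "jog_arm", "body": {"moves": [[[5, 0, 0, 0, 0], [10, 0, 0, 0, 0], [12, 0, 0, 0, 0], [12, 0, 0, 0, 0], [8, 0, 0, 0, 0], [0, 0, 0, 0, 0], [0, 0, 0, 0, 0], [0, 0, 0, 0, 0], [0, 0, 0, 0, 0], [0, 0, 0, 0, 0]]]}}

```text
clock: 17.58
tool_pos: [0.5568, -0.2665, 0.1817]
orientation: [0.0, 0.565, 0.825, -0.0]
contact_force: [0.3, -0.4, -2.2]
grip_width: 0.13
```

```bash
python3 - <<'E'
from h import *
st()
s=read_camera("scene")
for n in ["stopper_a"]: print([(np.round(r["point"]),round(r["p"],2)) for r in nets.look_for("scene",n)])
t=read_camera("top")
print([(np.round(r["point"]),round(r["p"],2)) for r in nets.look_for("top","stopper_a")])
w=read_camera("wrist")
print([(np.round(r["point"]),round(r["p"],2)) for r in nets.look_for("wrist","stopper_a")])
cv2.imwrite("pics/m8.png",np.hstack([cv2.resize(t[120:230,290:390,::-1],(266,293)),cv2.resize(s[110:220,210:310,::-1],(266,293),interpolation=cv2.INTER_CUBIC),cv2.resize(w[150:384,100:400,::-1],(266,293))]))
E
```

```text
t 17.58 pos [ 0.5568 -0.2665  0.1817] x [-0.361  0.933 -0.   ] y [ 0.933  0.361 -0.   ] z [ 0. -0. -1.] F [ 0.3 -0.4 -2.2] T [-0.06  0.07  0.01] w 12.0 q [ 0.47  0.47 -0.1   1.7   0.05  0.97  0.73]
[(array([276., 166.]), 0.56)]
[(array([336., 176.]), 0.6)]
[(array([256., 289.]), 0.6), (array([246., 280.]), 0.43)]
```

View pics/m8.png

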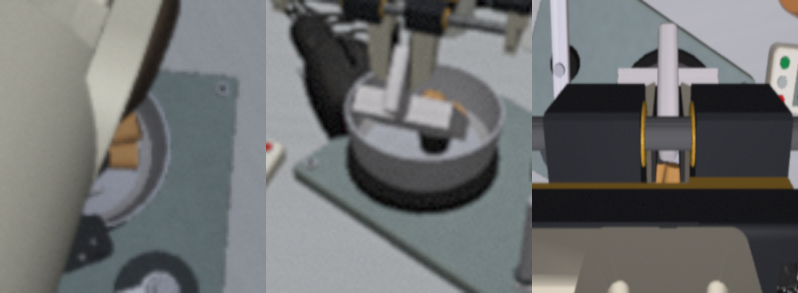

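{"method": "jog_arm", "body": {"moves": [[[0, 0, -4, 0, 0], [0, 0, -8, 0, 0], [0, 0, -8, 0, 0], [0, 0, -8, 0, 0], [0, 0, -8, 0, 0], [0, 0, -8, 0, 0], [0, 0, -4, 0, 0], [0, 0, 0, 0, 0], [0, 0, 0, 0, 0], [0, 0, 0, 0, 0]]]}}

```text
clock: 18.72
tool_pos: [0.5564, -0.2655, 0.2293]
orientation: [-0.0, 0.565, 0.825, -0.0]
contact_force: [-0.5, -0.3, -2.0]
grip_width: 0.13
```

```bash
python3 - <<'E'
from h import *
st()
print(at_z("top",(337,169),.05),at_z("top",(337,178),.05))
s=read_camera("scene");t=read_camera("top")
cv2.imwrite("pics/m9.png",np.hstack([cv2.resize(t[130:220,290:380,::-1],(360,360),interpolation=cv2.INTER_CUBIC),cv2.resize(s[100:210,210:320,::-1],(360,360),interpolation=cv2.INTER_CUBIC)]))
E
```

```text
t 18.72 pos [ 0.5564 -0.2655  0.2293] x [-0.362  0.932  0.001] y [ 0.932  0.362 -0.001] z [-0.001  0.    -1.   ] F [-0.5 -0.3 -2. ] T [ 0.02 -0.01  0.05] w 12.0 q [ 0.48  0.42 -0.1   1.66  0.05  1.06  0.73]
[ 0.60439526 -0.3738332   0.05      ] [ 0.58447385 -0.37365456  0.05      ]
```

View pics/m9.png

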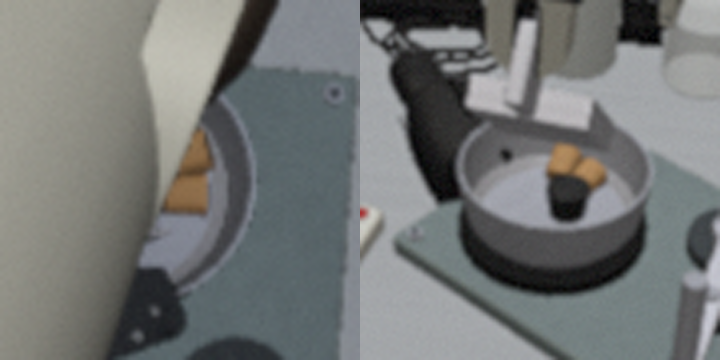

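{"method": "jog_arm", "body": {"moves": [[[8, 2, 0, 0, 0], [18, 3, 0, 0, 0], [22, 3, 0, 0, 0], [22, 3, 0, 0, 0], [22, 3, 0, 0, 0], [22, 3, 0, 0, 0], [22, 3, 0, 0, 0], [15, 2, 5, 0, 0], [6, 0, 10, 0, 0], [0, 0, 15, 0, 0]]]}}

```text
clock: 19.65
tool_pos: [0.5209, -0.1091, 0.2001]
orientation: [0.001, 0.564, 0.826, 0.001]
contact_force: [0.1, -1.3, -1.2]
grip_width: 0.129
```

{"method": "jog_arm", "body": {"moves": [[[0, 0, 20, 0, 0], [0, 0, 20, 0, 0], [0, 0, 15, 0, 0], [0, 0, 10, 0, 0], [0, 0, 6, 0, 0], [0, 0, 4, 0, 0], [0, 0, 4, 0, 0], [0, 0, 0, 0, 0], [0, 0, 0, 0, 0], [0, 0, 0, 0, 0]]]}}

```text
clock: 20.48
tool_pos: [0.521, -0.1115, 0.1214]
orientation: [0.001, 0.565, 0.825, 0.0]
contact_force: [0.5, 0.5, -1.6]
grip_width: 0.131
```

{"method": "jog_arm", "body": {"moves": [[[0, 0, 3, 0, 0], [0, 0, 3, 0, 0], [0, 0, 2, 0, 0], [0, 0, 2, 0, 0], [0, 0, 2, 0, 0], [1, 0, 1, 0, 0], [1, 0, 1, 0, 0], [1, 0, 1, 0, 0], [0, 0, 0, 0, 0], [0, 0, 0, 0, 0]]]}}

```text
clock: 21.32
tool_pos: [0.5203, -0.1052, 0.1077]
orientation: [-0.0, 0.564, 0.826, 0.002]
contact_force: [-3.7, 7.6, 15.4]
grip_width: 0.128
```

{"method": "jog_arm", "body": {"moves": [[[3, 0, 1, 0, 0], [6, 0, 4, 0, 0], [6, 0, 5, 0, 0], [5, 0, 5, 0, 0], [5, 0, 5, 0, 0], [4, 0, 5, 0, 0], [4, 0, 5, 0, 0], [3, 0, 5, 0, 0], [0, 0, 0, 0, 0], [0, 0, 0, 0, 0]]]}}

```text
clock: 22.15
tool_pos: [0.5057, -0.0751, 0.0701]
orientation: [-0.001, 0.565, 0.825, -0.0]
contact_force: [0.8, 1.0, -0.2]
grip_width: 0.124
```

```bash
python3 - <<'E'
from h import *
o,_=st()
for a in (10,15,20,25): print(a,tray_pts(a,[(-.055,0,0),(.095,0,0)]).round(3))
E
```

```text
t 22.15 pos [ 0.5057 -0.0751  0.0701] x [-0.362  0.932  0.   ] y [ 0.932  0.362 -0.001] z [-0.001 -0.    -1.   ] F [ 0.8  1.  -0.2] T [ 0.04 -0.08  0.08] w 11.4 q [ 0.22  0.48 -0.15  2.03  0.11  0.65  0.37]
10 [[ 0.551 -0.192  0.013]
 [ 0.498 -0.054  0.039]]
15 [[ 0.549 -0.186  0.003]
 [ 0.497 -0.051  0.042]]
20 [[ 0.546 -0.18  -0.007]
 [ 0.495 -0.049  0.044]]
25 [[ 0.544 -0.173 -0.017]
 [ 0.495 -0.046  0.047]]
```

{"method": "jog_arm", "body": {"moves": [[[2, 0, 5, 0, 0], [2, 0, 5, 0, 0], [2, 0, 5, 0, 0], [2, 0, 5, 0, 0], [2, 0, 5, 0, 0], [2, 0, 5, 0, 0], [1, 0, 3, 0, 0], [1, 0, 2, 0, 0], [0, 0, 1, 0, 0], [0, 0, 0, 0, 0]]]}}

```text
clock: 22.98
tool_pos: [0.5011, -0.0627, 0.0361]
orientation: [0.0, 0.565, 0.825, -0.001]
contact_force: [-6.1, 0.0, 19.6]
grip_width: 0.13
```

```bash
python3 - <<'E'
from h import *
o,_=st()
E
```

```text
t 22.98 pos [ 0.5011 -0.0627  0.0361] x [-0.361  0.932 -0.001] y [ 0.932  0.361 -0.001] z [-0.001 -0.001 -1.   ] F [-6.1  0.  19.6] T [-0.06  1.34  0.05] w 12.0 q [ 0.18  0.53 -0.14  2.05  0.13  0.57  0.33]
```

{"method": "jog_arm", "body": {"moves": [[[0, 0, 1, 0, 0], [0, 0, 0, 0, 0], [0, 0, 0, 0, 0], [0, 0, 0, 0, 20], [0, 0, 0, 0, 40], [0, 0, 0, 0, 50], [0, 0, 0, 0, 50], [0, 0, 0, 0, 50], [0, 0, 0, 0, 50], [0, 0, 0, 0, 50]]]}}

```text
clock: 23.82
tool_pos: [0.5011, -0.0619, 0.0334]
orientation: [-0.0, 0.565, 0.825, -0.0]
contact_force: [0.7, 0.3, -0.0]
grip_width: 0.537
```

{"method": "jog_arm", "body": {"moves": [[[0, 0, -10, 0, 50], [0, 0, -20, 0, 50], [0, 0, -25, 0, 50], [0, 0, -25, 0, 50], [0, 0, -25, 0, 50], [0, 0, -20, 0, 50], [0, 0, -10, 0, 0], [0, 0, 0, 0, 0], [0, 0, 0, 0, 0], [0, 0, 0, 0, 0]]]}}

```text
clock: 24.65
tool_pos: [0.5003, -0.0619, 0.1676]
orientation: [-0.001, 0.565, 0.825, -0.0]
contact_force: [-0.5, -0.1, 0.1]
grip_width: 0.305
```

```bash
python3 - <<'E'
from h import *
o,_=st()
t=read_camera("top")
for n in ["tray","stopper_a","post_top","pivot_axis","amber_bottle"]:
  for r in nets.trace("top",n)[:3]:
    m=r["mask"];ys,xs=np.where(m); print(n,np.round(r["point"],1),round(r["p"],2),m.sum(),cv2.minAreaRect(np.c_[xs,ys].astype(np.float32)))
s=read_camera("scene")
for n in ["tray","stopper_a","post_top"]:
  for r in nets.trace("scene",n)[:3]:
    m=r["mask"];ys,xs=np.where(m); print("scene",n,np.round(r["point"],1),round(r["p"],2),m.sum(),xs.min(),xs.max(),ys.min(),ys.max())
    if n=="tray": cv2.imwrite("pics/mask.png",m*255); np.save("m.npy",m)
# predicted tray outline in scene if flat
T=np.array([.5011,-.0627,0]);X=np.array([-.361,.932,0]);Y=np.array([-.932,-.361,0]);Z=np.array([0,0,1.])
for a in (0,2,5):
  c,q=np.cos(np.radians(a)),np.sin(np.radians(a));lip=T+X*-.134
  ux=X*c+Z*q;uz=-X*q+Z*c
  P=[lip+ux*(x+.055)+Y*y+uz*z for x,y,z in [(.095,.006,.05),(.095,-.006,.05),(.095,.006,0),(-.055,.038,.02),(-.055,-.038,.02),(.05,.038,0)]]
  print(a,proj("scene",P).round(1).tolist()); print("  top",proj("top",P).round(1).tolist())
E
```

```text
t 24.65 pos [ 0.5003 -0.0619  0.1676] x [-0.362  0.932  0.001] y [ 0.932  0.362 -0.002] z [-0.002  0.    -1.   ] F [-0.5 -0.1  0.1] T [-0.03  0.05 -0.02] w 28.1 q [ 0.22  0.31 -0.17  1.99  0.07  0.85  0.38]
tray [227.3 202.9] 0.6 1583 ((224.26002502441406, 204.32000732421875), (34.058589935302734, 52.19728469848633), 70.55996704101562)
stopper_a [322.6 178.9] 0.68 165 ((323.8000183105469, 179.1000213623047), (13.416406631469727, 13.86362075805664), 63.43495178222656)
stopper_a [336.3 176.7] 0.48 117 ((336.0, 178.5), (11.0, 10.0), 90.0)
stopper_a [336.6 166.9] 0.44 101 ((336.5, 168.0), (10.0, 11.0), 90.0)
post_top [339.1 241.7] 0.57 1323 ((323.9000549316406, 242.3000030517578), (31.752164840698242, 88.10107421875), 63.43495178222656)
pivot_axis [340.1 235.8] 0.81 1281 ((320.7332458496094, 233.62173461914062), (31.170745849609375, 87.51953125), 82.56858825683594)
pivot_axis [327.8 206.7] 0.23 11053 ((328.0, 203.5), (97.81214141845703, 120.79750061035156), 5.710593223571777)
amber_bottle [241.6 128.7] 0.72 719 ((242.54054260253906, 129.24325561523438), (33.866188049316406, 24.9886455535
[... 209 characters left out ...]
.2, 260.5], [218.7, 278.0], [257.6, 218.5], [223.4, 210.7], [242.2, 263.5]]
  top [[187.6, 219.5], [185.8, 214.4], [191.7, 221.3], [257.7, 210.6], [246.1, 179.3], [214.8, 227.5]]
2 [[217.7, 259.5], [211.4, 258.0], [218.6, 276.4], [257.7, 218.3], [223.5, 210.4], [242.2, 262.3]]
  top [[187.9, 219.0], [186.1, 213.8], [191.3, 221.1], [258.0, 210.5], [246.4, 179.2], [214.6, 227.4]]
5 [[218.1, 255.6], [211.8, 254.0], [218.5, 273.8], [257.8, 217.9], [223.7, 210.1], [242.2, 260.5]]
  top [[188.6, 218.2], [186.8, 213.0], [190.9, 220.7], [258.4, 210.4], [246.8, 179.0], [214.5, 227.2]][ WARN:0@5.035] global loadsave.cpp:1063 imwrite_ Unsupported depth image for selected encoder is fallbacked to CV_8U.
```

{"method": "jog_arm", "body": {"moves": [[[0, 0, 0, -6.9, 0], [0, 0, 0, -6.9, 0], [0, 0, 0, -6.9, 0], [0, 0, 0, -6.9, 0], [0, 0, 0, -6.9, 0], [0, 0, 0, -6.9, 0], [0, 0, 0, -6.9, 0], [0, 0, 0, -6.9, 0], [0, 0, 0, -6.9, 0], [0, 0, 0, -6.9, 0]]]}}

```text
clock: 25.98
tool_pos: [0.5013, -0.062, 0.1687]
orientation: [0.0, -0.005, 1.0, -0.0]
contact_force: [-0.8, 0.4, 0.6]
grip_width: 0.002
```

{"method": "jog_arm", "body": {"moves": [[[6, -12, 0, 0, 0], [12, -24, 0, 0, 0], [14, -26, 0, 0, 0], [14, -26, 0, 0, 0], [14, -26, 0, 0, 0], [14, -26, 0, 0, 0], [14, -26, 0, 0, 0], [12, -22, 0, 0, 0], [6, -12, 0, 0, 0], [0, 0, 0, 0, 0]]]}}

```text
clock: 26.82
tool_pos: [0.394, -0.2658, 0.1687]
orientation: [-0.0, 0.001, 1.0, -0.001]
contact_force: [0.1, -0.5, -0.9]
grip_width: 0.003
```

```bash
python3 - <<'E'
from h import *
np.set_printoptions(suppress=True,precision=4)
st()
print("post tri",tri([("top",(284,249.3)),("scene",(312.5,184.5))]), "proj",proj("scene",[.4277,-.2574,.125]))
print("pivot tri",tri([("top",(350,229.3)),("scene",(180+583/4,120+170/4))]))
to([.394,-.264,.10])
E
```

```text
t 26.82 pos [ 0.394  -0.2658  0.1687] x [-1.     0.002  0.001] y [ 0.002  1.    -0.001] z [-0.001 -0.001 -1.   ] F [ 0.1 -0.5 -0.9] T [ 0.03  0.01 -0.04] w 0.3 q [ 0.79  0.27 -0.29  2.05  0.1   0.84  2.01]
post tri [ 0.4274 -0.2575  0.1272] proj [[312.0074 185.2969]]
pivot tri [ 0.4722 -0.3973  0.067 ]
t 26.82 pos [ 0.394  -0.2658  0.1687] x [-1.     0.002  0.001] y [ 0.002  1.    -0.001] z [-0.001 -0.001 -1.   ] F [ 0.1 -0.5 -0.9] T [ 0.03  0.01 -0.04] w 0.3 q [ 0.79  0.27 -0.29  2.05  0.1   0.84  2.01]
tool shift [-0.   1.9 68.7]
```

{"method": "jog_arm", "body": {"moves": [[[0, 0, 8, 0, 0], [0, 0, 12, 0, 0], [0, 0, 14, 0, 0], [0, 0, 14, 0, 0], [0, 0, 12, 0, 0], [0, 0, 8, 0, 0], [-2, 0, 1, 0, 0], [-4, 0, 0, 0, 0], [-3, 0, 0, 0, 0], [0, 0, 0, 0, 0]]]}}

```text
clock: 27.65
tool_pos: [0.4069, -0.2623, 0.1005]
orientation: [0.001, -0.002, 1.0, -0.0]
contact_force: [-0.3, -0.2, 0.4]
grip_width: 0.003
```

{"method": "jog_arm", "body": {"moves": [[[-3, 1, 0, 0, 0], [-2, 1, 0, 0, 0], [-2, 1, 0, 0, 0], [-2, 1, 0, 0, 0], [-2, 0, 0, 0, 0], [-2, 0, 0, 0, 0], [-2, 0, 0, 0, 0], [-2, 0, 0, 0, 0], [0, 0, 0, 0, 0], [0, 0, 0, 0, 0]]]}}

```text
clock: 28.48
tool_pos: [0.421, -0.2568, 0.0993]
orientation: [-0.001, -0.002, 1.0, 0.001]
contact_force: [-5.6, 1.8, 2.8]
grip_width: 0.003
```

{"method": "jog_arm", "body": {"moves": [[[-3, 1, 0, 0, 0], [-4, 1, 0, 0, 0], [-4, 1, 0, 0, 0], [-4, 1, 0, 0, 0], [-4, 1, 0, 0, 0], [-4, 0, 0, 0, 0], [-4, 0, 0, 0, 0], [-4, 0, 0, 0, 0], [-4, 0, 0, 0, 0], [0, 0, 0, 0, 0]]]}}

```text
clock: 29.32
tool_pos: [0.4499, -0.2523, 0.0983]
orientation: [-0.007, -0.001, 1.0, 0.002]
contact_force: [-19.5, 1.4, 11.9]
grip_width: 0.007
```

{"method": "jog_arm", "body": {"moves": [[[-3, 0, 0, 1, 0], [-3, 0, 0, 1, 0], [-3, 0, 0, 1, 0], [-3, 0, 0, 1, 0], [-3, 0, 0, 1, 0], [-3, 0, 0, 1, 0], [-3, 0, 0, 1, 0], [-3, -1, 0, 1, 0], [-3, -1, 0, 1, 0], [0, 0, 0, 0, 0]]]}}

```text
clock: 30.15
tool_pos: [0.481, -0.2525, 0.0978]
orientation: [-0.004, 0.076, 0.997, 0.003]
contact_force: [-7.1, 7.2, 0.6]
grip_width: 0.008
```

```bash
python3 - <<'E'
from h import *
st()
s=read_camera("top")
for n in ["post_top"]:
  for r in nets.trace("top",n)[:2]:
    m=r["mask"];ys,xs=np.where(m); print(n,np.round(r["point"],1),round(r["p"],2),m.sum(),cv2.minAreaRect(np.c_[xs,ys].astype(np.float32)))
E
```

```text
t 30.15 pos [ 0.481  -0.2525  0.0978] x [-0.988  0.151  0.008] y [0.152 0.988 0.005] z [-0.007  0.006 -1.   ] F [-7.1  7.2  0.6] T [1.5  1.56 0.07] w 0.8 q [ 0.62  0.48 -0.23  1.93  0.15  0.76  1.72]
post_top [349.4 233. ] 0.55 738 ((348.5000305175781, 229.50003051757812), (31.11269760131836, 29.698484420776367), 45.0)
```

{"method": "jog_arm", "body": {"moves": [[[-3, 0, 0, 0, 0], [-3, 0, 0, 0, 0], [-3, 0, 0, 1, 0], [-3, 0, 0, 1, 0], [-2, 0, 0, 1, 0], [-2, 0, 0, 1, 0], [-2, 0, 0, 0, 0], [-2, 0, 0, 0, 0], [0, 0, 0, 0, 0], [0, 0, 0, 0, 0]]]}}

```text
clock: 31.08
tool_pos: [0.5002, -0.2556, 0.0977]
orientation: [-0.004, 0.11, 0.994, 0.003]
contact_force: [-10.0, 7.4, 1.5]
grip_width: 0.006
```

{"method": "jog_arm", "body": {"moves": [[[-2, 0, 0, 0, 0], [-1, 0, 0, 0, 0], [-1, 0, 0, 0, 0], [-1, 0, 0, 0, 0], [-1, 0, 0, 0, 0], [-1, 0, 0, 0, 0], [0, 0, 0, 0, 0], [0, 0, 0, 0, 0], [0, 0, 0, 0, 0], [0, 0, 0, 0, 0]]]}}

```text
clock: 31.92
tool_pos: [0.5067, -0.2576, 0.0977]
orientation: [-0.004, 0.11, 0.994, 0.003]
contact_force: [-9.2, 7.2, 1.9]
grip_width: 0.003
```

```bash
python3 - <<'E'
from h import *
st()
read_camera("scene"); 
for n in ["post_top"]:
  for r in nets.trace("scene",n)[:1]: 
    ys,xs=np.where(r["mask"]); print(r["point"],r["p"],len(xs),xs.min(),xs.max(),ys.min(),ys.max())
for th in (.5,.6,.7):
  a=np.radians(107.6)-th; print(th,proj("scene",[.473+.15*np.cos(a),-.399+.15*np.sin(a),.125]),[.473+.15*np.cos(a),-.399+.15*np.sin(a)])
E
```

```text
t 31.92 pos [ 0.5067 -0.2576  0.0977] x [-0.976  0.219  0.01 ] y [0.22  0.976 0.004] z [-0.008  0.006 -1.   ] F [-9.2  7.2  1.9] T [1.46 1.79 0.06] w 0.3 q [ 0.59  0.52 -0.21  1.86  0.14  0.78  1.65]
[308.2, 178.5] 0.79 1032 266 339 164 198
0.5 [[278.85586284 170.88835008]] [np.float64(0.5017444108903769), np.float64(-0.2517798966086317)]
0.6 [[273.99280636 166.97604346]] [np.float64(0.5162982944850477), np.float64(-0.2553850366616136)]
0.7 [[269.81872222 162.87217052]] [np.float64(0.5304195558337371), np.float64(-0.2604251299554774)]
```

{"method": "jog_arm", "body": {"moves": [[[-1, 0, 0, 0, 0], [-1, 0, 0, 0, 0], [-1, 0, 0, 0, 0], [-1, 0, 0, 0, 0], [-1, 0, 0, 0, 0], [-1, 0, 0, 0, 0], [0, 0, 0, 0, 0], [0, 0, 0, 0, 0], [0, 0, 0, 0, 0], [0, 0, 0, 0, 0]]]}}

```text
clock: 32.85
tool_pos: [0.5122, -0.2594, 0.0977]
orientation: [-0.005, 0.111, 0.994, 0.002]
contact_force: [-9.8, 5.5, 2.2]
grip_width: 0.003
```

{"method": "jog_arm", "body": {"moves": [[[-1, 0, 0, 0, 0], [-1, 0, 0, 0, 0], [-1, 0, 0, 0, 0], [-1, 0, 0, 0, 0], [0, 0, 0, 0, 0], [0, 0, 0, 0, 0], [0, 0, 0, 0, 0], [0, 0, 0, 0, 0], [0, 0, 0, 0, 0], [0, 0, 0, 0, 0]]]}}

```text
clock: 33.68
tool_pos: [0.513, -0.2596, 0.0975]
orientation: [-0.008, 0.111, 0.994, 0.003]
contact_force: [-17.5, 9.0, 9.1]
grip_width: 0.008
```

```bash
python3 - <<'E'
from h import *
st()
read_camera("scene")
for r in nets.trace("scene","post_top")[:1]:
    ys,xs=np.where(r["mask"]); print(r["p"],len(xs),xs.min(),xs.max(),ys.min(),ys.max())
for n in ["stopper_a","tray","amber_bottle"]: print(n,[(np.round(r["point"]),round(r["p"],2)) for r in nets.look_for("scene",n)[:4]])
st()
E
```

```text
t 33.68 pos [ 0.513  -0.2596  0.0975] x [-0.975  0.22   0.016] y [0.221 0.975 0.004] z [-0.015  0.008 -1.   ] F [-17.5   9.    9.1] T [1.74 3.5  0.02] w 0.7 q [ 0.59  0.53 -0.21  1.84  0.15  0.8   1.65]
0.92 983 264 338 164 196
stopper_a []
tray [(array([227., 244.]), 0.61)]
amber_bottle [(array([229., 245.]), 0.64)]
t 33.93 pos [ 0.513  -0.2596  0.0975] x [-0.975  0.22   0.016] y [0.22  0.975 0.004] z [-0.015  0.008 -1.   ] F [-18.    8.    9.3] T [1.74 3.47 0.02] w 0.2 q [ 0.58  0.53 -0.21  1.84  0.15  0.8   1.65]
```

```bash
python3 - <<'E'
from h import *
print(ctrl.job_done())
E
```

```text
the job is handed in; nothing more can be done
None
```

The job is handed in at about 34 s of the 67 s allowed. The stoppers are in the bowl, the empty tray is down and released, and the arm is still pressing the post.

**What I did**
- **Tipping:** The moves cannot tilt the tool, so I made the tray swivel in the grip. I pressed its lip against the outside of the bowl and rose to about 14°, then did the same against the inside wall to about 39°. The three stoppers slid into the bowl.
- **Tray:** I lowered it lip first onto the bench and followed it down until it lay flat, about 5 cm clear of the tumbler's plate. Then I let go.
- **Tensioner:** I pushed the post with the closed fingers. The force peaked at about 20 N on the ratchet climb, then dropped. I kept pushing to the stop and held there.

**Last checks**
- **Stoppers:** A picture and the top camera's detections put all three in the bowl.
- **Tray:** Its outline in the scene camera matches a flat tray. The wrist force was zero after release.
- **Post:** The tool stopped at (0.513, -0.260), where I had predicted the 0.70 stop. The last 4 mm commanded moved it only about 0.8 mm. The held push is about 20 N and steady, against 11 N of spring.

**What disagreed or could not be confirmed**
- **Click:** I inferred it from the force dropping and the distance travelled; I did not see it.
- **Hidden at the end:** In the last scene picture the network found no stoppers. It also labelled the tray as the bottle.
- **Bottle:** In the top view taken before the push, it stood where it started.

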